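# Refit the receipt printer's paper-bay cover

## Task

The takeaway's receipt printer has a fresh roll in and needs its cover back on. Lift the cover out of the wooden stand and lay it down flat on the counter with its blue rib up, let go, then take it again by the rib, hook its blue front lip into the slot at the printer's front and swing the rear down until it snaps flat under the orange catch. Leave everything else on the counter where it stands.

Things in the scene. Friction and masses are not known exactly. Their poses are not given: they have to be found in the camera images.
- printer: Receipt printer, grey, fixed: 180 mm long (x -85 to +95), 112 wide, top 70 mm above the counter. Origin on the counter; +x from its front (paper exit, slot) to its rear (catch), z up. The open bay in its top, 67 mm wide, runs from x=-45 (rear edge of the white bridge, 3 mm thick, top flush with the printer's) to x=+58 (rear wall). The paper roll in it stays below z=55.
- slot (a point): Mouth of the slot: middle of the bridge's rear lower edge, 3 mm below the printer's top. Axes as the printer's; the lip enters under the bridge towards -x, into a pocket 14 mm deep and 67 mm wide, open down to the bay floor.
- seat (a point): Where cover_center lies when the cover is home, flush (51.5 mm behind the bridge's edge); play 1.5 mm each way in x and y. Axes as the printer's. The cover then rests on ledges along both bay sides: 6 mm wide, tops 8 mm below the printer's top, starting 6 mm behind the bridge's edge.
- catch (a joint): Orange spring catch on the printer behind the bay, 24 mm wide, 11.5 mm high above its top: 0 = fully out, grows in metres (to 0.009) as pushed to printer +x; spring 2.8 N plus 0.7 N per mm. The cover's rear edge, going down, pushes back its sloping face (60 degrees from level); it springs out over the flat cover. Pressing the cover's rear past it takes 4 to 12 N.
- catch_nose (a point): Tip of the catch: with the catch out it reaches 5 mm into the bay, its underside 0.8 mm above the printer's top.
- cover_center (a point): Centre (half-way through) of the loose cover, 60 g: white plate 100 (x) by 64 (y) by 8 mm (z). z points out of the outer face, which has a blue grip rib in its middle: 36 mm along x, 12 wide, 16 high. The -x end is the front, with the lip. At the start it stands in the wooden stand on a long side, y up, x along the stand's x, upper side 72 mm above the counter, and lifts straight out.
- lip (a point): Middle of the tip of the cover's lip: 50 mm wide, 3.5 mm thick, 8 mm beyond the plate's front end, flush with the plate's underside (this point 1.75 mm above the underside). Axes as the cover's.
- cover: The same loose cover; origin at the centre of its underside, axes as cover_center.
- holder: Wooden stand, fixed: base 130 (x) by 60 (y) by 8 mm, with two pairs of posts, 14 mm along x, to 34 mm above the counter, at x = -38 and +38 mm, leaving a 10 mm gap along x at y = 0. Origin centre of underside.
- spare_roll_center (a point): Spare paper roll, white, 48 mm across, 57 mm tall, standing loose: bystander; this is its centre.
- card_terminal: Card terminal, black and grey, 165 by 78 by 50 mm, loose: bystander; origin centre of underside.
- pen_pot: Black pen pot, 76 mm across, 90 mm tall with pens to 150 mm: bystander; origin centre of underside.
- ketchup: Red sauce bottle, 56 mm across, 170 mm tall: bystander; origin centre of underside.
- mustard: Yellow sauce bottle, 56 mm across, 170 mm tall: bystander; origin centre of underside.
- pickles: Green jar, 68 mm across, 100 mm tall: bystander; origin centre of underside.
- salt: Glass salt shaker, 48 mm across, 85 mm tall: bystander; origin centre of underside.
There are look-alikes about, which are no part of the job. What is shaped like the cover but purple is not meant. What is shaped like the printer but red is not meant.

How it is judged:
By the outcome, as a careful person would: the job done as asked, in the order asked, and still so for the second after the job is handed in, with the robot touching nothing.
It also fails if it takes over 64 s, if anything falls off the work surface, if the arm or the gripper's body presses on something with over 40 N, if the wrist force passes 120 N, or if a joint passes its speed limit or range.

## Robot

A 6-joint arm with a two-finger parallel gripper is mounted at the origin on the work surface. World frame = base frame: x ahead of the robot, y to its left, z up, the work surface at z = 0. Lengths are in mm, angles in rad, forces in N, time in s.
With the tool pointing down it reaches from about 300 to 825 mm from the base axis. Payload 5.4 kg.
Tool frame: the origin (TCP) lies at the very end of the fingers, on their centre line; the grasp point (between the pads) lies 19 mm behind it; x points along the fingers, z is the direction in which the jaws open and shut, and the axes are right-handed (so a half turn about x gives the same grasp; the last joint's range is limited). The gripper opens to 92 mm and grips with 3 to 60 N. Pads are 20 mm wide; open, the fingers measure 128 mm over their backs; the gripper's body (75 mm by 189 mm) begins 69 mm behind the grasp point.
Start: joints at [0.988, 0.158, 1.597, -0, 1.386, -0.21], TCP at [209.438, 535.483, 214.601] pointing down, gripper open.
Joint ranges: [-2.91, 2.91], [-0.94, 2.29], [0.18, 2.7], [-1.29, 4.43], [0.17, 2.64], [-3, 3]. Speed limits (rad/s): [2.57, 2.57, 3.14, 3.14, 3.14, 3.14].

## Interface

Orientations are given as a 3x3 rotation matrix whose columns are the frame's x, y, z axes.
In Python, from bench import ctrl gives the robot as it stands. The module is installed in compiled form; this text tells all that it offers.
- The arm moves only by the tool send_rows, never from a script. Its arguments are lists of equal length, an entry for each row: "slide": the shift along the tool's x, y, z in m, a list of three; "rot": the turn, a rotation vector about the tool's x, y, z in rad, a list of three; "jaw": the gripper command: -1 is shut, 1 is fully open, values between are in proportion. In form: {"slide": [[x, y, z], ...], "rot": [[wx, wy, wz], ...], "jaw": [jaw, ...]}. A call has 1 to 20 rows; each row shifts and turns the commanded pose from where the row before left it, along the tool's axes as they then stand; what a row does not reach is not made up. A row lasts 1/10 s, in which the tool goes at most 50 mm and 8.59 degrees, less where a joint would pass 70% of its speed; a pose out of reach is approached as far as the arm can. A call is refused whole if a number of a shift passes 0.05 or a number of a turn 0.15, either way. A call with a gripper value outside its range is refused whole. The fingers move at their own pace and stop on an object; "grip_force" is the grip in N (left out, the last holds). Time passes only in rows, so rows that do not move let the fingers close. It gives the time, the measured TCP pose, the force and the opening at its end, in the units of the state.
- ctrl.read_state(): the state, without advancing time (a new reading comes with each control period).
- ctrl.get_image(name): name is "scene" or "top" or "wrist"; returns a dict with "color" (400x640x3 uint8, red, green, blue), "camera_matrix" (3x3 intrinsics, pixels), "k1" (the pictures are not rectified: a ray, as slopes to the right and down, at radius r is drawn at 1 + k1 r^2 times it, then the intrinsics apply), "rvec" (rotation vector, rad) and "tvec" (3), from world to camera coordinates, as OpenCV has them; the wrist camera has in their place "hand_eye" (4x4, takes a point from camera to tool coordinates, whose origin is the TCP and whose axes are the tool frame's). Camera axes: x right, y down, z forward; pixel columns grow to the right and rows downward; lengths in mm; the calibration is good to about 2 mm. A picture is of the moment at which its call begins: read the wrist's pose just before it. There is no depth.
- ctrl.sign_off(): hands the job in, once; it reports no verdict.
Trained networks look in the newest picture that a camera, given by its name, has taken for a name from the list of things; names that differ only in an ending like _2 or _b are one class to them, and where a whole thing is asked for, a point or a joint stands for the part that bears it (a point fixed in the world has none). Each returns a list of dicts, best first, with "p" (0 to 1); they miss things now and then, are a little off and sometimes report something else, mostly with a low value. They report only what shows in the picture. A call takes as long as a camera call. They do not tell look-alikes from the thing itself.
- ctrl.spot_in(camera, target): "box" ([left, top, width, height] as shares, 0 to 1, of the picture: columns of its width, rows of its height, round what is visible of it).
The state is a dict: "clock": time; "joints": joint angles; "joint_vel": joint speeds; "joint_efforts": joint torques, N m; "eef_pos": TCP position; "tool_rot": TCP orientation; "force": force on the tool from outside, world axes, zero at the start; "torque": the same for the moment, N m; "finger_gap": opening from 0.0 (shut) to 1.0 (fully open).
Only numpy, scipy, OpenCV 4.12 (cv2) and the standard library are available. Lean on these libraries where they do the work, as an engineer would, in place of code of your own. Each camera call takes 0.05 s, during which the arm holds its last target.

## Working session

There is one attempt and no reset: what is moved stays moved. The work goes in short steps, Python scripts to look and compute and a tool call to move; the robot and the scene stay as the last step left them, time stands still between calls to the robot, and variables do not carry over. Pictures are saved under pics/ and viewed, and the job is handed in when it is done.

Besides the shell and the picture viewer there is one more tool, called after "Emit:" by a JSON object that holds its "method" and its "body". send_rows: Moves the arm, as the interface text tells. Its arguments: {"type":"object","properties":{"slide":{"type":"array"},"rot":{"type":"array"},"jaw":{"type":"array"},"grip_force":{"type":"number"}},"required":["slide","rot","jaw"]}

```bash
mkdir -p pics
cat > h.py <<'E'
import numpy as np, cv2
from bench import ctrl
def snap(n,f):
    im=ctrl.get_image(n); cv2.imwrite(f'pics/{f}.png',im['color'][:,:,::-1]); return im
E
python3 - <<'E'
from h import *
s=ctrl.read_state(); print(s)
for n in ['scene','top','wrist']:
    im=snap(n,n+'0'); print(n,{k:np.round(v,4).tolist() for k,v in im.items() if k!='color'})
    for t in ['printer','cover','holder','lip','catch']:
        for d in ctrl.spot_in(n,t)[:3]:
            b=np.array(d['box'])*[640,400,640,400]; print(n,t,round(d['p'],2),b.round().tolist())
E
```

```text
{'clock': 0.0, 'joints': array([ 9.87888598e-01,  1.59072285e-01,  1.59821069e+00,  1.26941296e-05,
        1.38618551e+00, -2.10093033e-01]), 'joint_vel': array([ 0.00106593,  0.00019861, -0.0015704 ,  0.00094172,  0.00033472,
        0.00162078]), 'joint_efforts': array([ 3.95784218e-05, -3.85577488e+01, -3.22109056e+01,  7.00734369e-02,
        3.79131292e-02, -1.18269650e-04]), 'eef_pos': array([209.10200121, 534.96965036, 213.616654  ]), 'tool_rot': array([[-1.04297636e-03, -9.31304753e-01,  3.64239439e-01],
       [-1.55919830e-03,  3.64240709e-01,  9.31303535e-01],
       [-9.99998241e-01,  4.03406054e-04, -1.83198324e-03]]), 'force': array([-0.68682417,  0.10759214,  0.82710241]), 'torque': array([ 0.00503463, -0.00871108, -0.02519614]), 'finger_gap': 0.9988868334020334}
scene {'camera_matrix': [[370.8284, 0.0, 320.5249], [0.0, 370.8284, 198.4602], [0.0, 0.0, 1.0]], 'k1': -0.0544, 'rvec': [2.3026, 0.6943, -0.2949], 'tvec': [-410.8093, -161.4992, 1198.868]}
scene printer 0.57 [268.0, 108.0, 65.0, 55.0]
scene printer 0.42 [238.0, 268.0, 41.0, 39.0]
scene cover 0.87 [237.0, 267.
[... 650 characters left out ...]
0, 172.0, 20.0, 44.0]
top holder 0.31 [342.0, 132.0, 16.0, 19.0]
top holder 0.27 [429.0, 177.0, 11.0, 38.0]
top lip 0.74 [428.0, 175.0, 13.0, 42.0]
top lip 0.54 [468.0, 168.0, 33.0, 21.0]
top lip 0.38 [431.0, 240.0, 57.0, 62.0]
top catch 0.59 [259.0, 258.0, 8.0, 4.0]
top catch 0.44 [248.0, 171.0, 12.0, 13.0]
wrist {'camera_matrix': [[281.2704, 0.0, 319.7054], [0.0, 281.2704, 199.2926], [0.0, 0.0, 1.0]], 'k1': -0.0075, 'hand_eye': [[-0.0003, -0.2954, 0.9554, -170.241], [0.0, -0.9554, -0.2954, 84.2656], [1.0, -0.0001, 0.0003, -0.557], [0.0, 0.0, 0.0, 1.0]]}
wrist printer 0.72 [52.0, 233.0, 130.0, 62.0]
wrist printer 0.66 [185.0, 344.0, 72.0, 46.0]
wrist printer 0.36 [247.0, 265.0, 58.0, 110.0]
```

View pics/scene0.png

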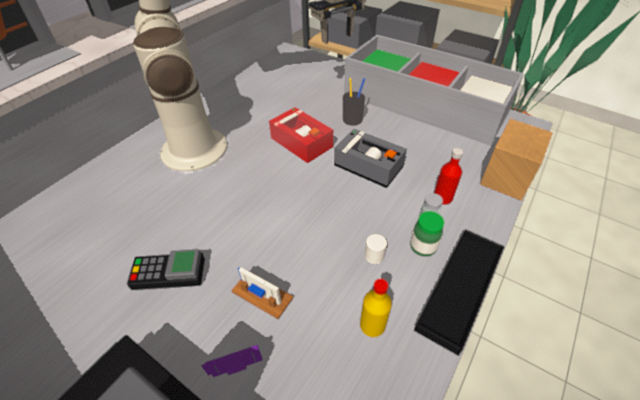

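View pics/top0.png

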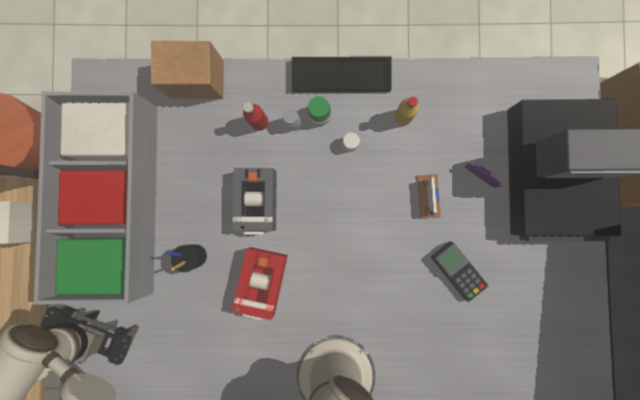

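View pics/wrist0.png

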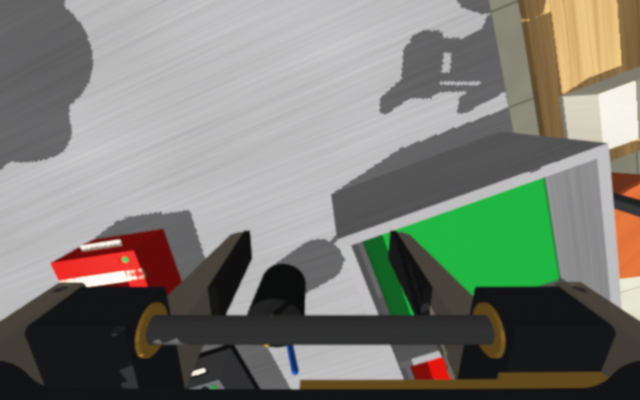

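```bash
cat >> h.py <<'E'
def ext(im,st=None):
    if 'hand_eye' in im:
        T=np.eye(4); T[:3,:3]=st['tool_rot']; T[:3,3]=st['eef_pos']
        W=T@im['hand_eye']; W=np.linalg.inv(W); return W[:3,:3],W[:3,3]
    R=cv2.Rodrigues(np.array(im['rvec'],float))[0]; return R,np.array(im['tvec'],float).ravel()
def proj(im,P,st=None):
    R,t=ext(im,st); p=(np.atleast_2d(P)@R.T+t); s=p[:,:2]/p[:,2:]; s=s*(1+im['k1']*(s**2).sum(1,keepdims=True)); K=im['camera_matrix']
    return s*[K[0,0],K[1,1]]+[K[0,2],K[1,2]]
def unproj(im,uv,z,st=None):
    R,t=ext(im,st); K=im['camera_matrix']; d=(np.atleast_2d(uv)-[K[0,2],K[1,2]])/[K[0,0],K[1,1]]; s=d.copy()
    for _ in range(10): s=d/(1+im['k1']*(s**2).sum(1,keepdims=True))
    r=np.c_[s,np.ones(len(s))]@R; c=-R.T@t
    z=np.broadcast_to(z,len(s)); return c+r*((z-c[2])/r[:,2])[:,None]
def crop(im,f,x,y,w,h,k):
    c=cv2.resize(im['color'][y:y+h,x:x+w,::-1],None,fx=k,fy=k,interpolation=cv2.INTER_CUBIC); cv2.imwrite(f'pics/{f}.png',c)
E
python3 - <<'E'
from h import *
im=ctrl.get_image('top'); a=cv2.resize(im['color'][155:245,225:285,::-1],None,fx=6,fy=6,interpolation=2); b=cv2.resize(im['color'][155:245,405:510,::-1][:, :72],None,fx=6,fy=6,interpolation=2)
cv2.imwrite('pics/c1.png',np.hstack([a,b]))
im2=ctrl.get_image('scene');crop(im2,'c2',220,250,90,75,8)
print(unproj(im,[[253,176],[253,219],[253,200]],70), unproj(im,[[430,196]],8),unproj(im,[[430,180],[430,213]],72))
E
```

```text
[[579.30290496 232.43955406  70.        ]
 [456.49242394 231.33380752  70.        ]
 [510.57912632 231.84038853  70.        ]] [[ 524.39466155 -286.1618212     8.        ]] [[ 566.31993019 -272.65054931   72.        ]
 [ 472.38656708 -271.23686948   72.        ]]
```

View pics/c1.png

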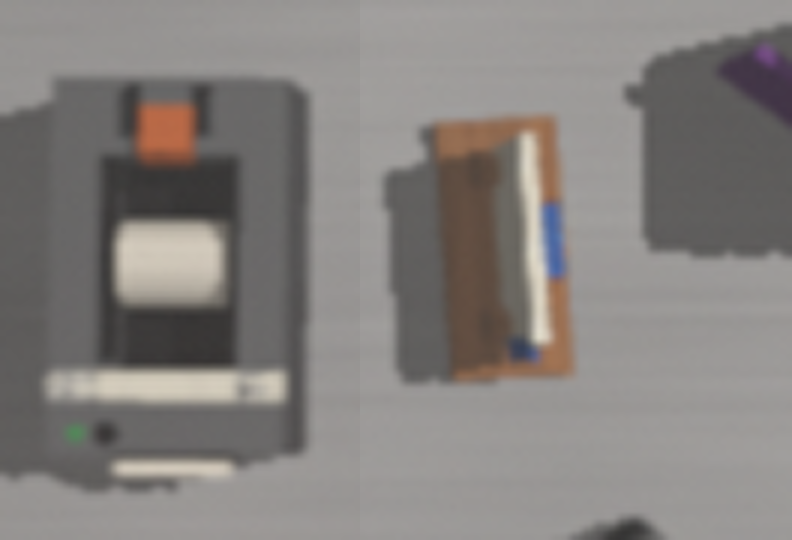

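View pics/c2.png

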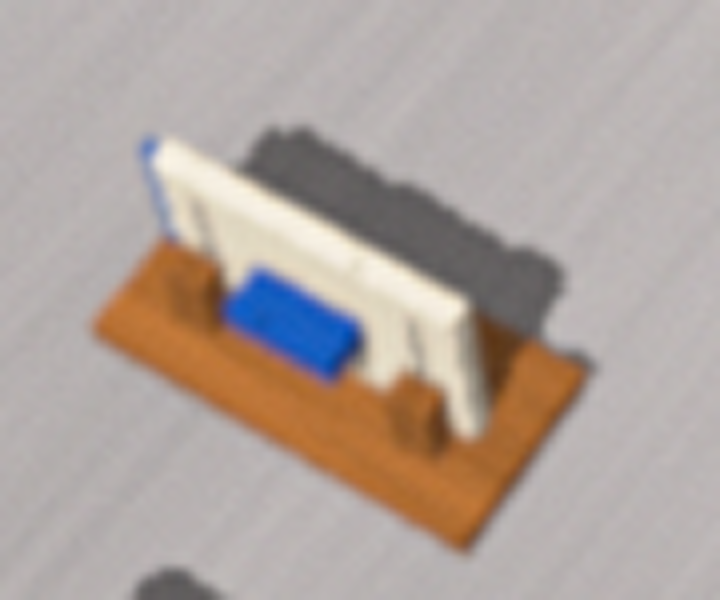

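Emit:
{"method": "send_rows", "body": {"slide": [[0.001,-0.029,-0.032],[0.001,-0.029,-0.032],[0.001,-0.029,-0.032],[0.001,-0.029,-0.032],[0.001,-0.029,-0.032],[0.001,-0.029,-0.032],[0.001,-0.029,-0.032],[0.001,-0.029,-0.032],[0.001,-0.029,-0.032],[0.001,-0.029,-0.032],[0.001,-0.029,-0.032],[0.001,-0.029,-0.032],[0.001,-0.029,-0.032],[0.001,-0.029,-0.032],[0.001,-0.029,-0.032],[0.001,-0.029,-0.032],[0.001,-0.029,-0.032],[0.001,-0.029,-0.032],[0.001,-0.029,-0.032],[0.001,-0.029,-0.032]], "rot": [[0.134,0,0],[0.134,0,0],[0.134,0,0],[0.134,0,0],[0,0,0],[0,0,0],[0,0,0],[0,0,0],[0,0,0],[0,0,0],[0,0,0],[0,0,0],[0,0,0],[0,0,0],[0,0,0],[0,0,0],[0,0,0],[0,0,0],[0,0,0],[0,0,0]], "jaw": [1,1,1,1,1,1,1,1,1,1,1,1,1,1,1,1,1,1,1,1]}}

```text
clock: 3.0
eef_pos: [176.4, -298.7, 203.9]
tool_rot: [[-0.05, -0.613, 0.789], [-0.015, 0.79, 0.613], [-0.999, 0.019, -0.049]]
force: [0.1, -0.3, 0.2]
finger_gap: 1.0
```

Emit:
{"method": "send_rows", "body": {"slide": [[0,0,0],[0,0,0],[0,0,0],[0,0,0],[0,0,0],[0,0,0],[0,0,0],[0,0,0],[0,0,0],[0,0,0],[0,0,0],[0,0,0],[0,0,0],[0,0,0],[0,0,0],[0,0.045,0],[0,0.045,0],[0,0.045,0],[0,0.045,0],[0,0.045,0]], "rot": [[0.143,0,0],[0.143,0,0],[0.143,0,0],[0.143,0,0],[0.143,0,0],[0.143,0,0],[0.143,0,0],[0.143,0,0],[0.143,0,0],[0.143,0,0],[0.143,0,0],[0.143,0,0],[0.143,0,0],[0.143,0,0],[0.143,0,0],[0,0,0],[0,0,0],[0,0,0],[0,0,0],[0,0,0]], "jaw": [1,1,1,1,1,1,1,1,1,1,1,1,1,1,1,1,1,1,1,1]}}

```text
clock: 5.0
eef_pos: [403.1, -276.5, 192.1]
tool_rot: [[-0.05, 0.995, 0.088], [-0.015, 0.088, -0.996], [-0.999, -0.051, 0.011]]
force: [0.3, -1.9, 1.1]
finger_gap: 1.0
```

Emit:
{"method": "send_rows", "body": {"slide": [[0,0.045,0],[0,0.045,0],[0,0,0],[0,0,0]], "rot": [[0,0,0],[0,0,0],[0,0,0],[0,0,0]], "jaw": [1,1,1,1]}}

```text
clock: 5.4
eef_pos: [490.8, -268.8, 186.8]
tool_rot: [[-0.052, 0.995, 0.089], [-0.014, 0.089, -0.996], [-0.999, -0.053, 0.009]]
force: [-0.1, 0.8, 0.4]
finger_gap: 1.004
```

Run:
```python
from h import *
s=ctrl.read_state(); im=snap('wrist','w1'); print(s['joints'].round(3),s['eef_pos'],s['tool_rot'].round(3).tolist(),s['clock'])
```

```text
[-0.691  0.173  1.637 -0.045  1.363  0.801] [ 490.80042056 -268.77379895  186.8273682 ] [[-0.052, 0.995, 0.089], [-0.014, 0.089, -0.996], [-0.999, -0.053, 0.009]] 5.4
```

View pics/w1.png

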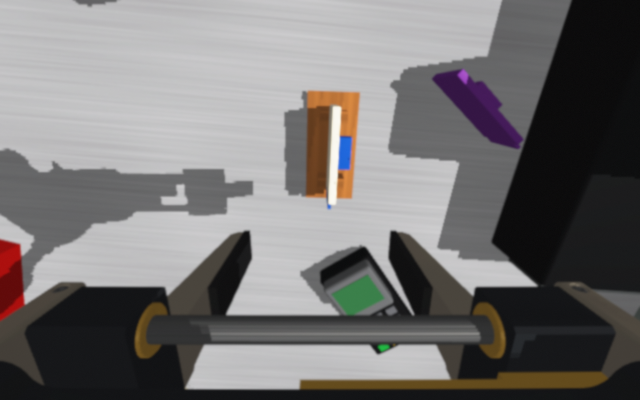

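Run:
```python
from h import *
im=cv2.imread('pics/w1.png'); c=cv2.resize(im[80:215,280:380],None,fx=5.5,fy=4.4*0+5.5*0+4.4,interpolation=2)
c=cv2.resize(im[80:220,270:390],None,fx=4.2,fy=4.2,interpolation=2); cv2.imwrite('pics/w1c.png',c)
```

```text
(no output)
```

View pics/w1c.png

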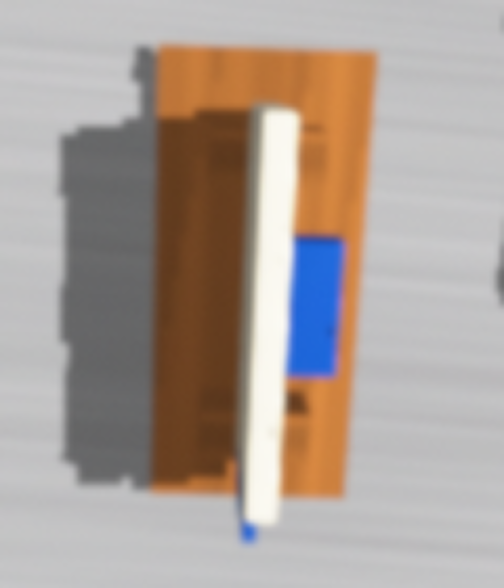

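Run:
```python
from h import *
s=ctrl.read_state(); im=ctrl.get_image('wrist')
p=np.array([[262,106],[299,109],[278,524],[247,522]])/4.2+[270,80]-0.4
q=np.array([[157,45],[377,53],[345,497],[150,490]])/4.2+[270,80]-0.4
a=unproj(im,p,72,s);b=unproj(im,q,8,s)
for x in(a,b):
    print(x.round(1).tolist(),'c',x.mean(0).round(1)); d=x[0]+x[1]-x[2]-x[3]; print(np.linalg.norm(d)/2,np.arctan2(d[1],d[0]),np.linalg.norm(x[0]-x[1]))
R=s['tool_rot']
c=a.mean(0); 
yaw=np.mean([np.arctan2((x[0]+x[1]-x[2]-x[3])[1],(x[0]+x[1]-x[2]-x[3])[0]) for x in (a,b)])
zt=np.array([np.sin(yaw),-np.cos(yaw),0]); xt=np.array([0,0,-1.]); G=np.c_[xt,np.cross(zt,xt),zt]
from scipy.spatial.transform import Rotation as Ro
print('rot',Ro.from_matrix(R.T@G).as_rotvec(), yaw)
```

```text
[[575.3, -274.7, 72.0], [575.4, -283.1, 72.0], [474.9, -289.2, 72.0], [474.8, -281.2, 72.0]] c [ 525.1 -282.    72. ]
100.71273219406389 0.06300657396149446 8.402460172938538
[[586.9, -247.9, 8.0], [590.2, -308.0, 8.0], [461.2, -315.7, 8.0], [458.4, -255.1, 8.0]] c [ 524.2 -281.7    8. ]
129.0222967142528 0.05774948758173937 60.15914143334402
rot [0.0275915  0.01070882 0.05235972] 0.060378030771616915
```

Emit:
{"method": "send_rows", "body": {"slide": [[0,0.011,0.005],[0,0.011,0.005],[0,0.011,0.005],[0.02,0,0],[0.03,0,0],[0.02,0,0],[0,0,0],[0,0,0],[0,0,0]], "rot": [[0.028,0.011,0.052],[0,0,0],[0,0,0],[0,0,0],[0,0,0],[0,0,0],[0,0,0],[0,0,0],[0,0,0]], "jaw": [0,0,0,0,0,0,0,0,0], "grip_force": 12}}

```text
clock: 6.4
eef_pos: [525.2, -282.9, 119.2]
tool_rot: [[0.003, 0.998, 0.059], [-0.002, 0.059, -0.998], [-1.0, 0.003, 0.002]]
force: [0.6, -0.7, 0.3]
finger_gap: 0.5
```

Run:
```python
from h import *
s=ctrl.read_state(); im=snap('wrist','w2'); print(s['joints'].round(3),s['eef_pos'],s['tool_rot'].round(3).tolist(),s['clock'])
```

```text
[-0.697  0.298  1.629  0.     1.211  0.815] [ 525.18129628 -282.92371344  119.23589555] [[0.003, 0.998, 0.059], [-0.002, 0.059, -0.998], [-1.0, 0.003, 0.002]] 6.4
```

View pics/w2.png

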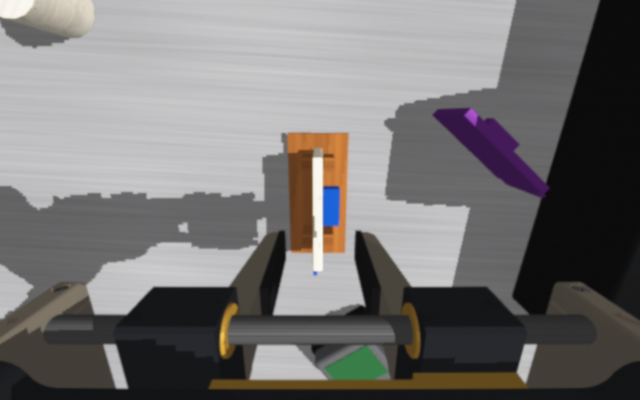

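Emit:
{"method": "send_rows", "body": {"slide": [[0.03,0,0],[0.025,0,0],[0.013,0.0,0.0],[0,0,0],[0,0,0],[0,0,0],[0,0,0],[0,0,0],[0,0,0],[0,0,0],[0,0,0],[0,0,0]], "rot": [[0,0,0],[0,0,0],[0,0,0],[0,0,0],[0,0,0],[0,0,0],[0,0,0],[0,0,0],[0,0,0],[0,0,0],[0,0,0],[0,0,0]], "jaw": [0,0,0,0,-1,-1,-1,-1,-1,-1,-1,-1]}}

```text
clock: 7.65
eef_pos: [524.9, -282.0, 49.4]
tool_rot: [[0.001, 0.998, 0.06], [-0.0, 0.06, -0.998], [-1.0, 0.001, 0.0]]
force: [-0.5, 0.4, 3.2]
finger_gap: 0.086
```

Emit:
{"method": "send_rows", "body": {"slide": [[-0.015,0,0],[-0.03,0,0],[-0.04,0,0],[-0.035,0,0],[0,-0.002,-0.02],[0,-0.002,-0.04],[0,-0.002,-0.045],[0,-0.002,-0.045],[0,-0.002,-0.045],[0,-0.002,-0.028],[0,0,0],[0,0,0],[0,0,0],[0,0,0],[0,0,0],[0,0,0],[0,0,0],[0,0,0]], "rot": [[0,0,0],[0,0,0],[0,0,0],[0,0,0],[0,0,0],[0,0,0],[0,0,0],[0,0,0],[0,0,0],[0,0,0],[0,-0.14,0],[0,-0.14,0],[0,-0.14,0],[0,-0.14,0],[0,-0.14,0],[0,-0.14,0],[0,0,0],[0,0,0]], "jaw": [-1,-1,-1,-1,-1,-1,-1,-1,-1,-1,-1,-1,-1,-1,-1,-1,-1,-1]}}

```text
clock: 9.45
eef_pos: [499.3, -59.5, 168.9]
tool_rot: [[0.044, 0.998, 0.041], [-0.742, 0.06, -0.668], [-0.669, -0.001, 0.743]]
force: [0.1, 0.5, -0.2]
finger_gap: 0.087
```

Run:
```python
from h import *
s=ctrl.read_state(); im=snap('wrist','w3'); im2=snap('scene','s3');crop(im2,'s3',200,120,200,150,4); print(s['joints'].round(3),s['eef_pos'],s['tool_rot'].round(3).tolist(),s['clock'],s['finger_gap'])
```

```text
[ 0.12   0.187  1.888 -0.884  1.283  1.994] [499.2781769 -59.5006306 168.8739297] [[0.044, 0.998, 0.041], [-0.742, 0.06, -0.668], [-0.669, -0.001, 0.743]] 9.45 0.08677029235685405
```

View pics/w3.png

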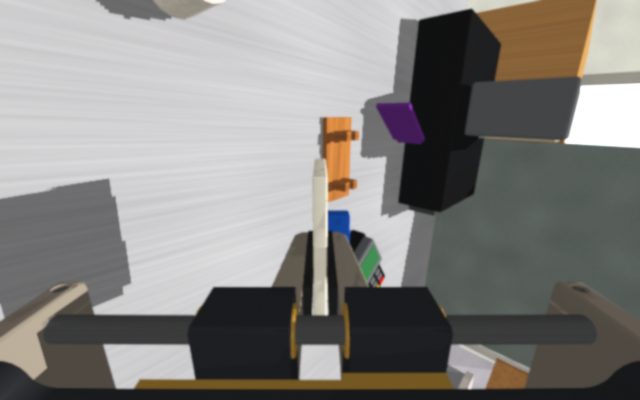

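View pics/s3.png

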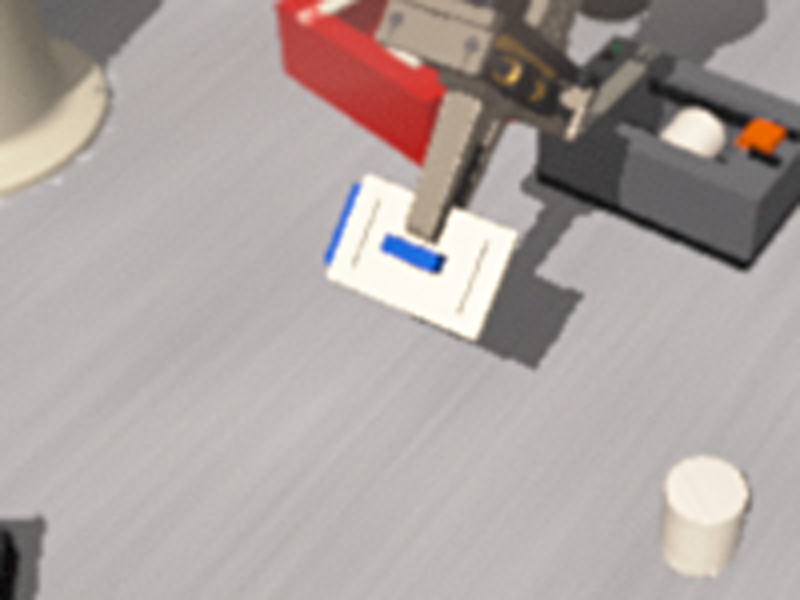

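Emit:
{"method": "send_rows", "body": {"slide": [[0.0225,0,-0.025],[0.0225,0,-0.025],[0.0225,0,-0.025],[0.0225,0,-0.025],[0.001,0,-0.001],[0.001,0,-0.001],[0,0,0],[0,0,0]], "rot": [[0,0,0],[0,0,0],[0,0,0],[0,0,0],[0,0,0],[0,0,0],[0,0,0],[0,0,0]], "jaw": [-1,-1,-1,-1,-1,-1,-1,-1]}}

```text
clock: 10.35
eef_pos: [500.8, -60.4, 33.6]
tool_rot: [[0.047, 0.998, 0.036], [-0.743, 0.059, -0.667], [-0.668, 0.004, 0.744]]
force: [0.3, -0.3, -1.0]
finger_gap: 0.083
```

Run:
```python
from h import *
s=ctrl.read_state(); im2=snap('scene','s4');crop(im2,'s4',230,140,120,90,6); print(s['joints'].round(3),s['eef_pos'],s['force'],s['clock'],s['finger_gap'])
```

```text
[ 0.119  0.446  1.9   -0.973  1.118  2.231] [500.76367023 -60.3929316   33.61507823] [ 0.31367685 -0.28595241 -1.0489001 ] 10.35 0.08328061267399657
```

View pics/s4.png

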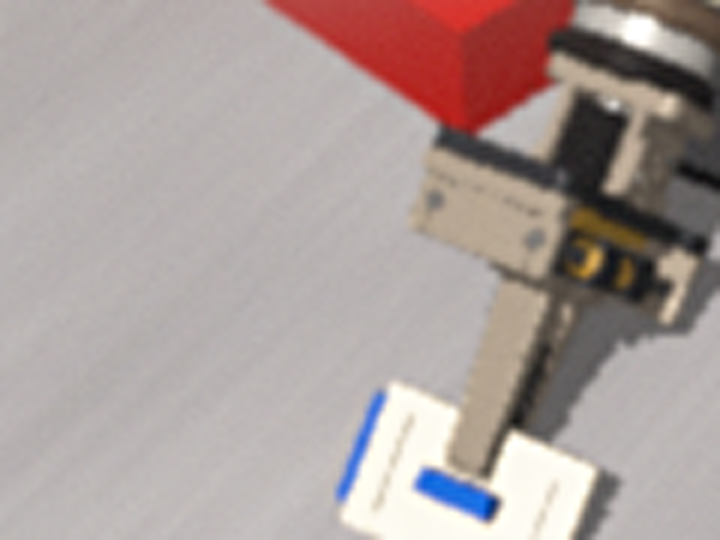

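Emit:
{"method": "send_rows", "body": {"slide": [[0.001,0,-0.001],[0.0005,0,-0.001],[0,0,0],[0,0,0],[0,0,0],[0,0,0],[0,0,0],[-0.01,0,0],[-0.02,0,0],[-0.02,0,0],[-0.02,0,0],[-0.02,0,0.02],[-0.02,0,0.03],[0,0,0.03],[0,0,0]], "rot": [[0,0,0],[0,0,0],[0,0,0],[0,0,0],[0,0,0],[0,0,0],[0,0,0],[0,0,0],[0,0,0],[0,0,0],[0,0,0],[0,0,0],[0,0,0],[0,0,0],[0,0,0]], "jaw": [-1,-1,-1,-0.78,-0.7,-0.6,-0.6,-0.6,-0.6,-0.6,-0.6,-0.6,-0.6,-0.6,-0.6]}}

```text
clock: 11.9
eef_pos: [499.7, -32.1, 166.2]
tool_rot: [[0.049, 0.998, 0.033], [-0.743, 0.059, -0.667], [-0.667, 0.008, 0.745]]
force: [-0.4, 0.3, -0.1]
finger_gap: 0.2
```

Run:
```python
from h import *
s=ctrl.read_state(); im2=snap('scene','s5');crop(im2,'s5',230,140,120,90,6); im=snap('wrist','w5');print(s['joints'].round(3),s['eef_pos'],s['force'],s['clock'],s['finger_gap'])
```

```text
[ 0.175  0.214  1.864 -0.871  1.315  2.036] [499.65425226 -32.06396892 166.22556818] [-0.39463774  0.32887886 -0.0704787 ] 11.9 0.19981739008666535
```

View pics/s5.png

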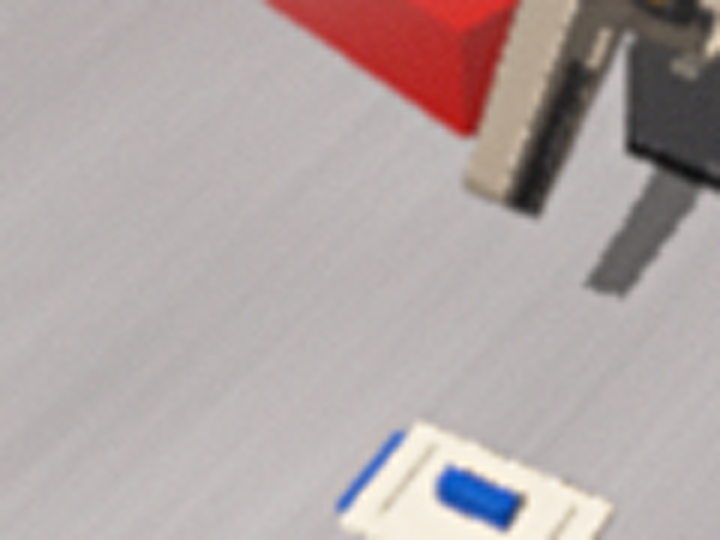

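View pics/w5.png

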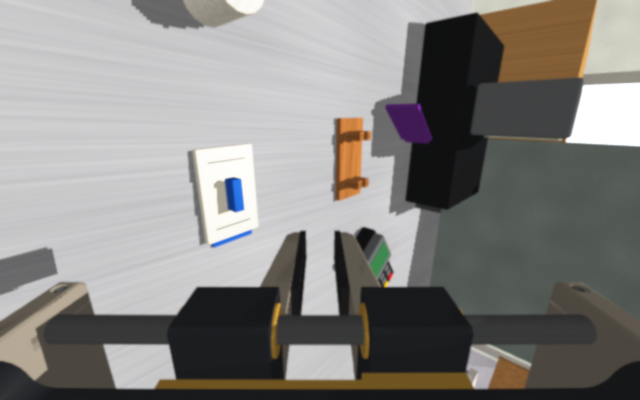

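Emit:
{"method": "send_rows", "body": {"slide": [[0,0,0],[0,0,0],[0,0,0],[0,0,0],[0,0,0],[0,0,0],[-0.005,-0.006,-0.044],[-0.005,-0.006,-0.044],[-0.005,-0.006,-0.044],[-0.005,-0.006,-0.044],[-0.005,-0.006,-0.044],[-0.005,-0.006,-0.044],[0,0,0],[0,0,0]], "rot": [[0,0.14,0],[0,0.14,0],[0,0.14,0],[0,0.14,0],[0,0.14,0],[0,0.14,0],[0,0,0],[0,0,0],[0,0,0],[0,0,0],[0,0,0],[0,0,0],[0,0,0],[0,0,0]], "jaw": [-0.4,-0.4,-0.4,-0.4,-0.4,-0.4,-0.4,-0.4,-0.4,-0.4,-0.4,-0.4,-0.4,-0.4]}}

```text
clock: 13.4
eef_pos: [444.6, 230.5, 190.5]
tool_rot: [[-0.003, 0.998, 0.062], [-0.001, 0.062, -0.998], [-1.0, -0.003, 0.001]]
force: [0.2, 0.3, -0.7]
finger_gap: 0.3
```

Run:
```python
from h import *
s=ctrl.read_state(); im=snap('wrist','w6');print(s['joints'].round(3),s['eef_pos'],s['tool_rot'].round(3).tolist(),s['clock'],s['finger_gap'])
np.savez('w6.npz',color=im['color'],R=s['tool_rot'],p=s['eef_pos'])
crop(im,'w6c',190,80,260,190,3)
```

```text
[ 0.237 -0.013  1.827 -0.     1.331  1.745] [444.64234958 230.48789675 190.51666527] [[-0.003, 0.998, 0.062], [-0.001, 0.062, -0.998], [-1.0, -0.003, 0.001]] 13.4 0.2998971569647726
```

View pics/w6.png

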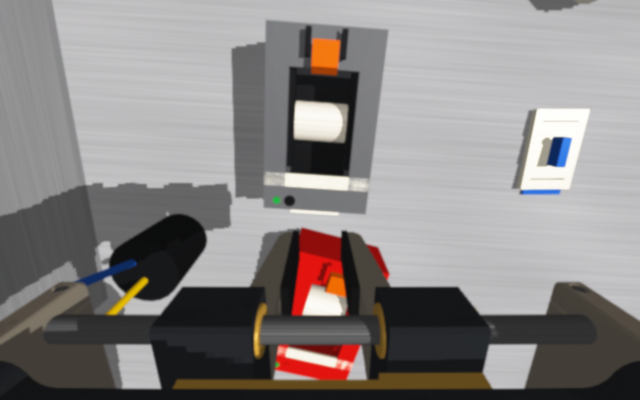

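View pics/w6c.png

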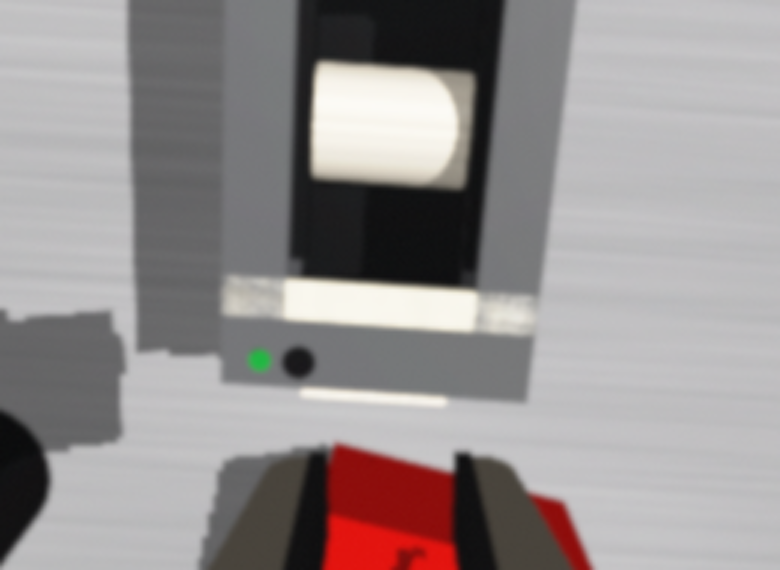

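Run:
```python
from h import *
im=cv2.imread('pics/w6.png'); cv2.imwrite('pics/w6d.png',cv2.resize(im[10:130,250:400],None,fx=5,fy=5,interpolation=2))
cv2.imwrite('pics/w6e.png',cv2.resize(im[100:200,500:600],None,fx=6,fy=6,interpolation=2))
```

```text
(no output)
```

View pics/w6d.png

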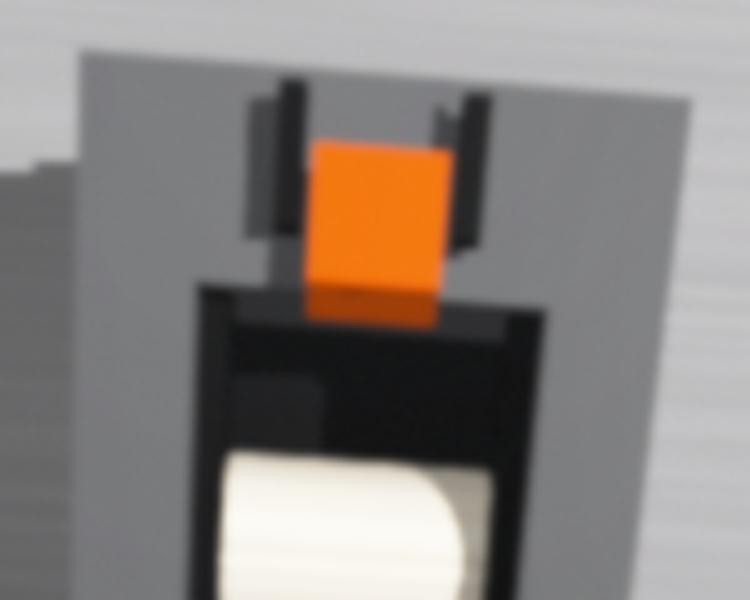

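View pics/w6e.png

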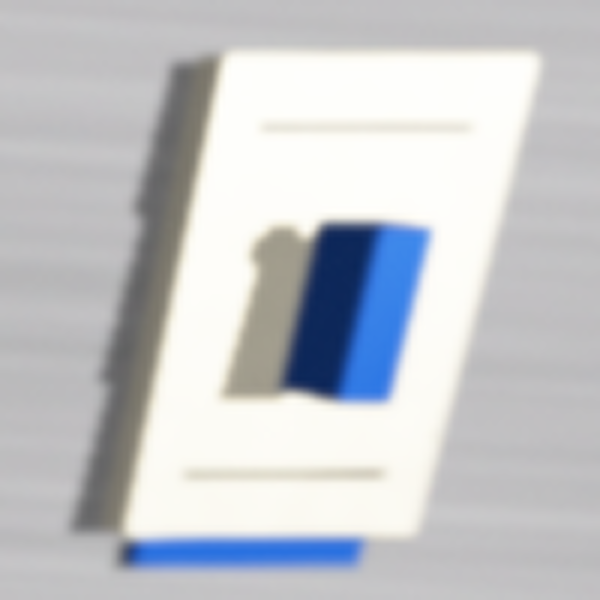

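Run:
```python
from h import *
from scipy.optimize import least_squares
s=ctrl.read_state(); im=ctrl.get_image('wrist')
def fit(obj,pix,g):
    def T(v):
        c,sn=np.cos(v[2]),np.sin(v[2]); o=np.array(obj,float); return np.c_[v[0]+c*o[:,0]-sn*o[:,1], v[1]+sn*o[:,0]+c*o[:,1], o[:,2]]
    r=least_squares(lambda v:(proj(im,T(v),s)-pix).ravel(),g,x_scale=[1,1,.01]); return r.x,r.fun.reshape(-1,2)
h=-.4
pp=np.array([[263.7,207.3],[365.3,214.3],[388.4,30],[266,20.4],[285,172.3],[349.3,176.3],[289.6,67],[359.2,72]])-.3
po=[[-85,56,70],[-85,-56,70],[95,-56,70],[95,56,70],[-45,33.5,70],[-45,-33.5,70],[58,33.5,70],[58,-33.5,70]]
v,f=fit(po,pp,[510,232,0]);print('printer',v,f.round(1).tolist()); 
c,sn=np.cos(v[2]),np.sin(v[2]);print('seat',v[:2]+[6.5*c,6.5*sn])
cp=np.array([[536.7,108.7],[590.2,109.2],[569.7,189.7],[520.8,189.5]]+[[500+a/6,100+b/6] for a,b in [(379,225),(430,230),(391,400),(340,400)]])-.3
co=[[50,32,8],[50,-32,8],[-50,-32,8],[-50,32,8],[18,6,24],[18,-6,24],[-18,-6,24],[-18,6,24]]
v,f=fit(co,cp,[500,-85,0]);print('cover',v,f.round(1).tolist())
```

```text
printer [ 5.09774584e+02  2.32911652e+02 -9.50491125e-03] [[-0.1, 0.3], [0.2, 0.0], [0.2, -0.3], [-0.2, -0.5], [0.4, 0.9], [-0.5, 1.2], [-0.5, -0.7], [0.5, -0.3]]
seat [516.27429004 232.84987111]
cover [ 5.00382852e+02 -6.09328505e+01  7.33818692e-02] [[0.3, 0.5], [-0.4, -0.5], [-0.5, -0.6], [-0.3, 0.2], [-0.2, -0.1], [1.4, -1.1], [0.5, 0.7], [-0.8, 0.9]]
```

Emit:
{"method": "send_rows", "body": {"slide": [[0,0.005,0.042],[0,0.005,0.042],[0,0.005,0.042],[0,0.005,0.042],[0,0.006,0.042],[0,0.006,0.042],[0,0.006,0.042],[0.04,0,0],[0.04,0,0],[0.03,0,0],[0.02,0,0],[0,0,0],[0,0,0]], "rot": [[-0.011,0,0],[0,0,0],[0,0,0],[0,0,0],[0,0,0],[0,0,0],[0,0,0],[0,0,0],[0,0,0],[0,0,0],[0,0,0],[0,0,0],[0,0,0]], "jaw": [-0.4,-0.4,-0.4,-0.4,-0.4,-0.4,-0.4,-0.4,-0.4,-0.4,-0.4,-0.4,-0.4], "grip_force": 50}}

```text
clock: 14.8
eef_pos: [503.9, -61.9, 62.2]
tool_rot: [[-0.0, 0.998, 0.069], [0.0, 0.069, -0.998], [-1.0, -0.0, -0.0]]
force: [-0.2, 0.8, 0.7]
finger_gap: 0.298
```

Run:
```python
from h import *
s=ctrl.read_state(); im=snap('wrist','w7');print(s['joints'].round(3),s['eef_pos'],s['tool_rot'].round(3).tolist(),s['clock'],s['finger_gap'])
R=s['tool_rot']
for v in ([500.4,-60.9,24],[500.4,-60.9,8]): print(proj(im,np.array(v),s))
crop(im,'w7c',220,130,200,150,4)
```

```text
[-0.361  0.164  1.914  0.     1.063  1.141] [503.88704941 -61.94043041  62.24810255] [[-0.0, 0.998, 0.069], [0.0, 0.069, -0.998], [-1.0, -0.0, -0.0]] 14.8 0.29817759151373513
[[317.73618607 226.03669184]]
[[317.87802925 218.78143963]]
```

View pics/w7c.png

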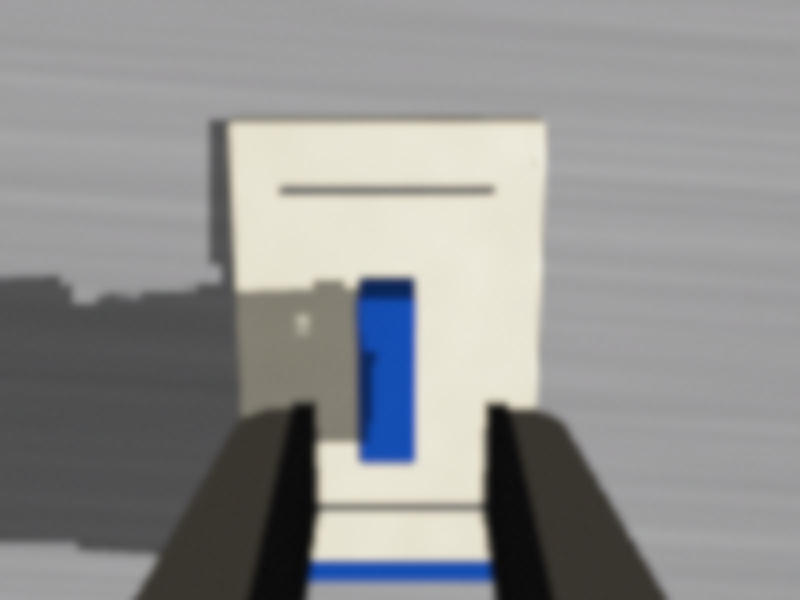

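Emit:
{"method": "send_rows", "body": {"slide": [[0.015,-0.0025,-0.002],[0.02,0,0],[0.012,0,0],[0.005,0,0],[0,0,0],[0,0,0],[0,0,0],[0,0,0],[0,0,0],[0,0,0],[0,0,0],[0,0,0]], "rot": [[-0.003,0,0],[0,0,0],[0,0,0],[0,0,0],[0,0,0],[0,0,0],[0,0,0],[0,0,0],[0,0,0],[0,0,0],[0,0,0],[0,0,0]], "jaw": [-0.4,-0.4,-0.4,-0.4,-0.4,-0.4,-1,-1,-1,-1,-1,-1], "grip_force": 50}}

```text
clock: 16.05
eef_pos: [502.2, -59.3, 10.8]
tool_rot: [[0.001, 0.997, 0.074], [-0.0, 0.074, -0.997], [-1.0, 0.001, 0.0]]
force: [0.5, -0.6, 5.3]
finger_gap: 0.121
```

Run:
```python
from h import *
s=ctrl.read_state(); print(s['joints'].round(3),s['eef_pos'],s['tool_rot'].round(3).tolist(),s['force'],s['clock'],s['finger_gap']*92)
```

```text
[-0.357  0.248  1.939  0.     0.953  1.14 ] [502.1538015  -59.34371345  10.78501515] [[0.001, 0.997, 0.074], [-0.0, 0.074, -0.997], [-1.0, 0.001, 0.0]] [ 0.49895383 -0.59152919  5.29925196] 16.05 11.087082947294949
```

Emit:
{"method": "send_rows", "body": {"slide": [[-0.02,0,0],[-0.04,0,0],[-0.045,0,0],[-0.035,0,0],[0,0,0],[0,0.002,-0.03],[0,0.0025,-0.044],[0,0.0025,-0.044],[0,0.0025,-0.044],[0,0.0025,-0.044],[0,0.0025,-0.044],[0,0.003,-0.042],[0,0,0],[0,0,0],[0,0,0],[0,0,0]], "rot": [[0,0,0],[0,0,0],[0,0,0],[0,0,0],[0.083,0,0],[0,0,0],[0,0,0],[0,0,0],[0,0,0],[0,0,0],[0,0,0],[0,0,0],[0,0,0.131],[0,0,0.131],[0,0,0],[0,0,0]], "jaw": [-1,-1,-1,-1,-1,-1,-1,-1,-1,-1,-1,-1,-1,-1,-1,-1]}}

```text
clock: 17.65
eef_pos: [521.1, 232.6, 149.9]
tool_rot: [[0.257, 0.966, -0.009], [-0.002, -0.009, -1.0], [-0.966, 0.257, 0.0]]
force: [0.5, -0.1, -1.3]
finger_gap: 0.125
```

Run:
```python
from h import *
s=ctrl.read_state(); im=snap('wrist','w8');im2=snap('scene','s8');crop(im2,'s8',300,90,130,100,6);print(s['joints'].round(3),s['eef_pos'],s['tool_rot'].round(3).tolist(),s['clock'],s['finger_gap'],s['force'])
```

```text
[ 0.245  0.027  1.893 -0.078  0.972  1.861] [521.11448425 232.58466279 149.94952996] [[0.257, 0.966, -0.009], [-0.002, -0.009, -1.0], [-0.966, 0.257, 0.0]] 17.65 0.12493772548009834 [ 0.48034794 -0.0501385  -1.33522822]
```

View pics/w8.png

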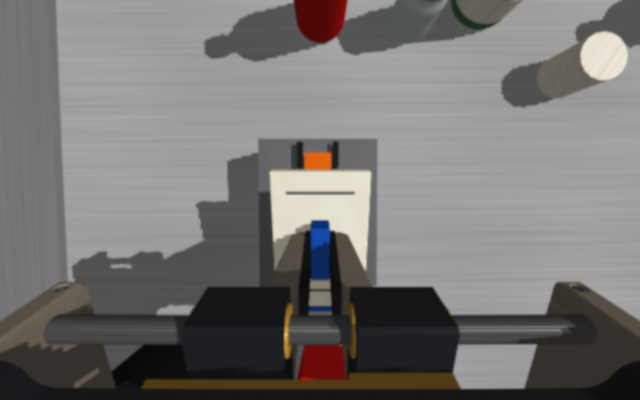

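View pics/s8.png

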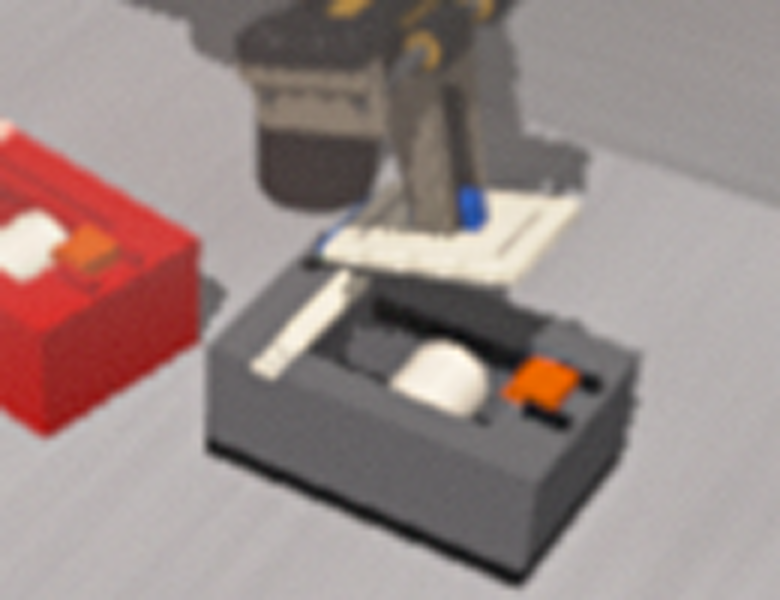

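Run:
```python
from h import *
s=ctrl.read_state(); im=ctrl.get_image('wrist')
crop(im,'w8c',245,125,150,110,5)
R,p=s['tool_rot'],s['eef_pos']
def C(c,dx,dy,h): # cover pt -> world
    c=np.array(c,float)-[dx,dy,h]; t=np.c_[-c[:,2],c[:,0],-c[:,1]]; return p+t@R.T
for dx in(0,1,2): print(dx,proj(im,C([[50,32,8],[50,-32,8],[18,6,24],[18,-6,24]],dx,0,10.8),s).round(1).tolist())
v=[509.8,232.9,-.0095];c,n=np.cos(v[2]),np.sin(v[2])
o=np.array([[95,56,70],[95,-56,70]],float);print(proj(im,np.c_[v[0]+c*o[:,0]-n*o[:,1],v[1]+n*o[:,0]+c*o[:,1],o[:,2]],s).round(1).tolist())
```

```text
0 [[267.8, 168.7], [370.4, 168.7], [309.1, 226.2], [329.0, 226.2]]
1 [[267.9, 170.3], [370.4, 170.3], [309.2, 227.8], [329.0, 227.8]]
2 [[268.0, 171.9], [370.3, 171.9], [309.2, 229.3], [329.0, 229.3]]
[[259.9, 141.5], [378.2, 141.4]]
```

View pics/w8c.png

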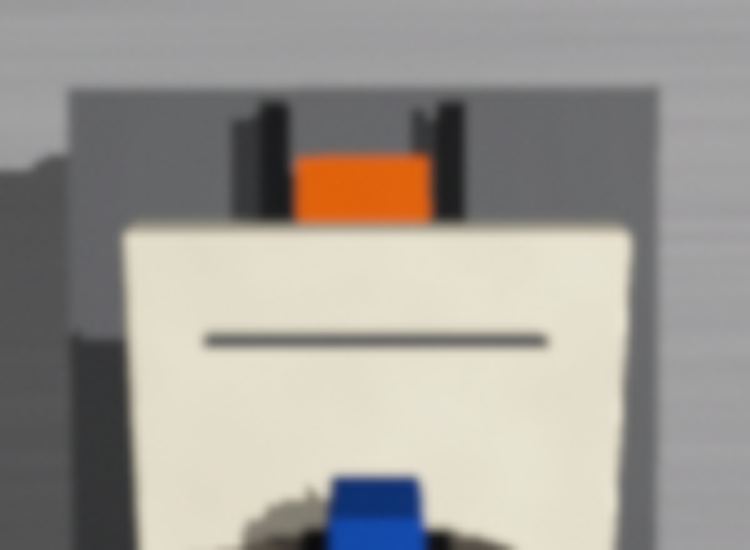

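Emit:
{"method": "send_rows", "body": {"slide": [[0.013,-0.0032,-0.001],[0.013,-0.0032,-0.001],[0.013,-0.003,0],[0,0,0],[0,0,0]], "rot": [[0,0,0],[0,0,0],[0,0,0],[0,0,0],[0,0,0]], "jaw": [-1,-1,-1,-1,-1]}}

```text
clock: 18.3
eef_pos: [522.3, 234.5, 109.1]
tool_rot: [[0.258, 0.966, -0.009], [-0.003, -0.009, -1.0], [-0.966, 0.258, 0.0]]
force: [0.3, 0.4, -0.4]
finger_gap: 0.125
```

Run:
```python
from h import *
s=ctrl.read_state(); im=snap('wrist','w9');im2=snap('scene','s9');crop(im2,'s9',300,90,130,100,6);print(s['joints'].round(3),s['eef_pos'],s['tool_rot'].round(4).tolist(),s['clock'],s['force'])
crop(im,'w9c',235,125,170,120,4.5)
R,p=s['tool_rot'],s['eef_pos']
def C(c,dx,dy,h):
    c=np.array(c,float)-[dx,dy,h]; t=np.c_[-c[:,2],c[:,0],-c[:,1]]; return p+t@R.T
q=lambda a:((a-[235,125])*4.5).round(1).tolist()
print(q(proj(im,C([[50,32,8],[50,-32,8]],1,0,10.8),s)))
v=[509.8,232.9,-.0095];c,n=np.cos(v[2]),np.sin(v[2])
o=np.array([[95,56,70],[95,-56,70]],float);print(q(proj(im,np.c_[v[0]+c*o[:,0]-n*o[:,1],v[1]+n*o[:,0]+c*o[:,1],o[:,2]],s)))
```

```text
[ 0.249  0.086  1.92  -0.086  0.885  1.875] [522.34882599 234.48299112 109.09771379] [[0.2578, 0.9661, -0.0094], [-0.0028, -0.009, -1.0], [-0.9662, 0.2578, 0.0003]] 18.3 [ 0.30125594  0.39132055 -0.37132557]
[[148.1, 203.9], [609.1, 203.9]]
[[71.7, 25.9], [706.1, 26.0]]
```

View pics/w9c.png

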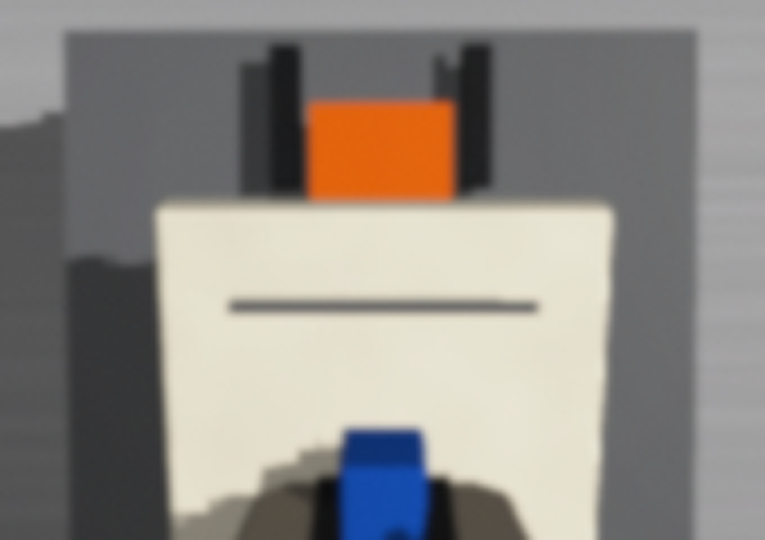

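View pics/s9.png

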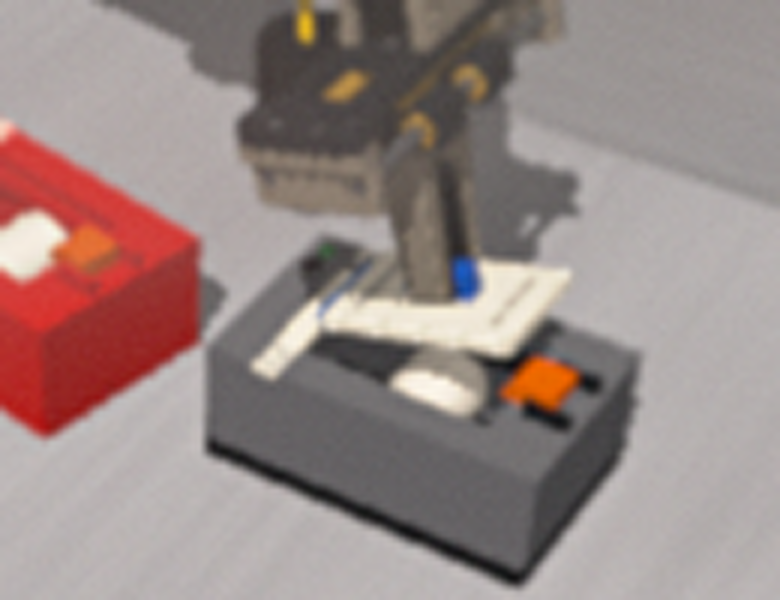

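Emit:
{"method": "send_rows", "body": {"slide": [[0.007,-0.0013,-0.0006],[0.007,-0.0018,0],[0.005,-0.0013,0],[0.002,-0.0005,0],[0,0,0],[0,0,0]], "rot": [[0,0,0],[0,0,0],[0,0,0],[0,0,0],[0,0,0],[0,0,0]], "jaw": [-1,-1,-1,-1,-1,-1]}}

```text
clock: 19.0
eef_pos: [523.7, 235.3, 88.6]
tool_rot: [[0.26, 0.966, -0.009], [-0.002, -0.009, -1.0], [-0.966, 0.26, -0.0]]
force: [1.2, -0.1, -1.3]
finger_gap: 0.124
```

Run:
```python
from h import *
s=ctrl.read_state(); im=snap('wrist','w10');im2=snap('scene','s10');crop(im2,'s10',300,90,130,100,6);print(s['joints'].round(3),s['eef_pos'],s['tool_rot'].round(4).tolist(),s['clock'],s['force'],s['torque'])
crop(im,'w10c',235,125,170,120,4.5)
```

```text
[ 0.25   0.119  1.93  -0.089  0.84   1.881] [523.66890807 235.26892172  88.64878476] [[0.2597, 0.9656, -0.0093], [-0.0023, -0.0091, -1.0], [-0.9657, 0.2597, -0.0002]] 19.0 [ 1.15719596 -0.0640292  -1.32850343] [0.02836597 0.28696941 0.02971817]
```

View pics/w10c.png

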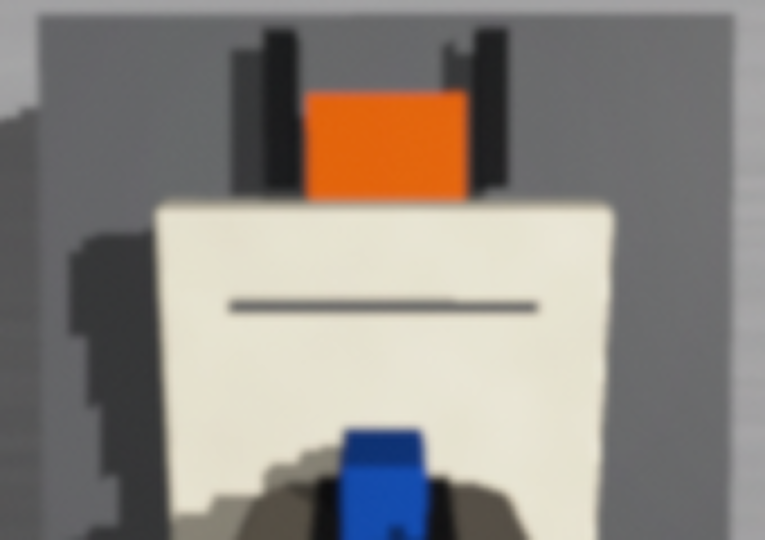

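View pics/s10.png

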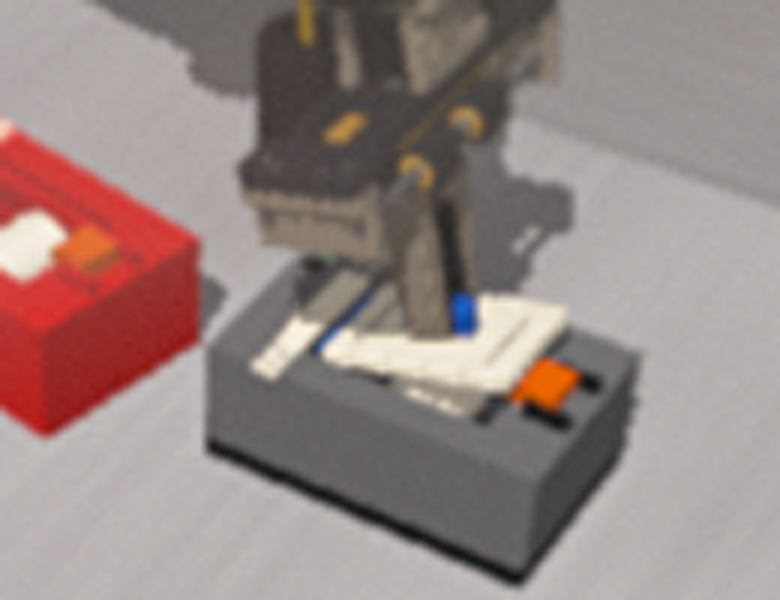

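Emit:
{"method": "send_rows", "body": {"slide": [[0.002,-0.0005,0],[0,0,0],[-0.0008,-0.003,0],[-0.0008,-0.003,0],[0,0,0],[0,0,0]], "rot": [[0,0,0],[0,0,0],[0,0,0],[0,0,0],[0,0,0],[0,0,0]], "jaw": [-1,-1,-1,-1,-1,-1]}}

```text
clock: 19.7
eef_pos: [517.2, 235.3, 86.5]
tool_rot: [[0.26, 0.966, -0.009], [-0.002, -0.009, -1.0], [-0.966, 0.26, -0.0]]
force: [-0.5, -0.3, -1.5]
finger_gap: 0.125
```

Run:
```python
from h import *
s=ctrl.read_state(); im=snap('wrist','w11');im2=snap('scene','s11');crop(im2,'s11',340,120,75,60,10);print(s['joints'].round(3),s['eef_pos'],s['tool_rot'].round(4).tolist(),s['clock'],s['force'],s['torque'])
crop(im,'w11c',235,125,170,120,4.5)
```

```text
[ 0.253  0.109  1.946 -0.091  0.835  1.886] [517.24698109 235.324661    86.49761057] [[0.2595, 0.9657, -0.0092], [-0.0023, -0.0089, -1.0], [-0.9657, 0.2595, -0.0001]] 19.7 [-0.50115766 -0.31710427 -1.53544361] [-0.01031759  0.28334286 -0.00645292]
```

View pics/s11.png

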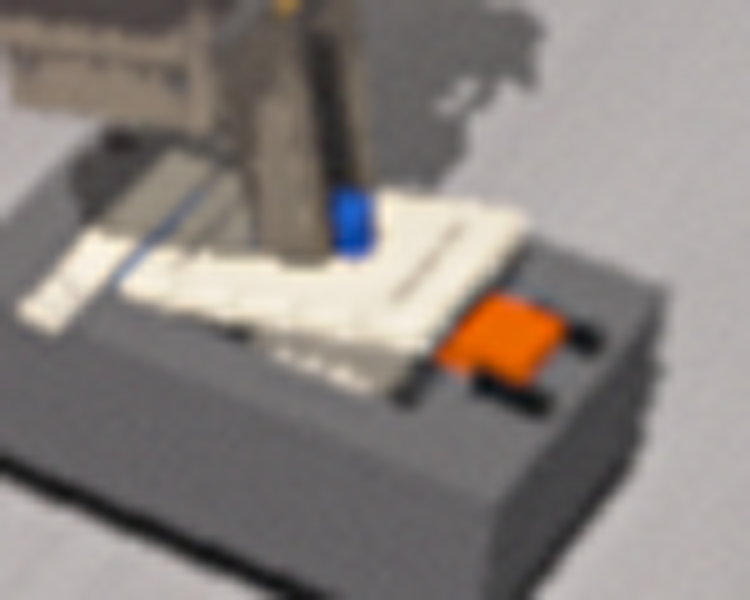

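Emit:
{"method": "send_rows", "body": {"slide": [[-0.0004,-0.0013,0],[-0.0003,-0.0012,0],[0,0,0],[0,0,0]], "rot": [[0,0,0],[0,0,0],[0,0,0],[0,0,0]], "jaw": [-1,-1,-1,-1]}}

```text
clock: 20.2
eef_pos: [514.8, 235.3, 86.5]
tool_rot: [[0.26, 0.966, -0.009], [-0.002, -0.009, -1.0], [-0.966, 0.26, -0.0]]
force: [0.6, 0.6, -0.5]
finger_gap: 0.126
```

Run:
```python
from h import *
s=ctrl.read_state(); im=snap('wrist','w12');im2=snap('scene','s12');crop(im2,'s12',340,120,75,60,10);print(s['joints'].round(3),s['eef_pos'],s['tool_rot'].round(4).tolist(),s['clock'],s['force'],s['torque'])
crop(im,'w12c',235,125,170,120,4.5)
```

```text
[ 0.255  0.103  1.952 -0.091  0.834  1.887] [514.78344264 235.33499095  86.52453847] [[0.2595, 0.9657, -0.0093], [-0.0023, -0.009, -1.0], [-0.9657, 0.2595, -0.0001]] 20.2 [ 0.55028703  0.55556923 -0.53287606] [ 0.01265766  0.33889418 -0.01694429]
```

View pics/s12.png

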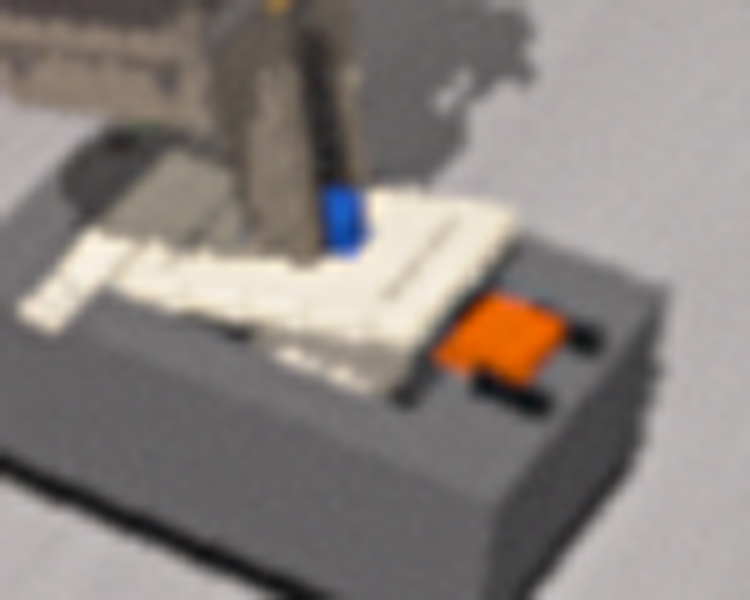

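View pics/w12c.png

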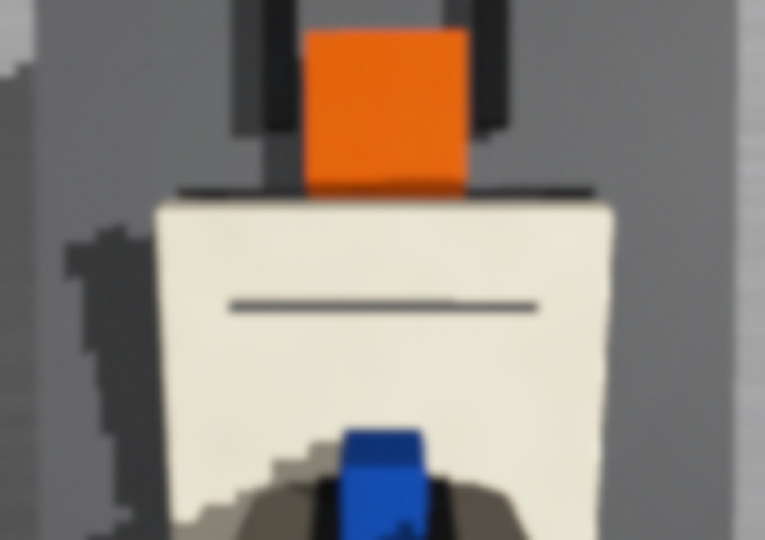

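Emit:
{"method": "send_rows", "body": {"slide": [[0.0027,0.0005,0],[0.0027,0.0003,0],[0,0,0],[0,0,0]], "rot": [[0,0,-0.0525],[0,0,-0.0525],[0,0,0],[0,0,0]], "jaw": [-1,-1,-1,-1]}}

```text
clock: 20.7
eef_pos: [516.5, 235.4, 81.3]
tool_rot: [[0.157, 0.988, -0.009], [-0.001, -0.009, -1.0], [-0.988, 0.157, -0.0]]
force: [-1.7, 0.1, 1.5]
finger_gap: 0.124
```

Emit:
{"method": "send_rows", "body": {"slide": [[0.0027,0.0003,0],[0,0,0],[0,0,0]], "rot": [[0,0,-0.0525],[0,0,0],[0,0,0]], "jaw": [-1,-1,-1]}}

```text
clock: 21.0
eef_pos: [516.6, 235.4, 78.5]
tool_rot: [[0.104, 0.994, -0.009], [-0.001, -0.009, -1.0], [-0.995, 0.104, 0.0]]
force: [-5.1, -0.3, 2.4]
finger_gap: 0.124
```

Run:
```python
from h import *
s=ctrl.read_state(); im=snap('wrist','w13');im2=snap('scene','s13');crop(im2,'s13',340,120,75,60,10);print(s['joints'].round(3),s['eef_pos'],s['tool_rot'].round(4).tolist(),s['clock'],s['force'],s['torque'])
crop(im,'w13c',235,125,170,120,4.5)
```

```text
[ 0.229  0.214  1.824 -0.029  1.003  1.824] [516.59315854 235.43623509  78.47901774] [[0.1044, 0.9945, -0.0092], [-0.001, -0.0091, -1.0], [-0.9945, 0.1044, 0.0001]] 21.0 [-5.11722348 -0.28728491  2.35071536] [0.18788063 0.87323115 0.05061333]
```

View pics/s13.png

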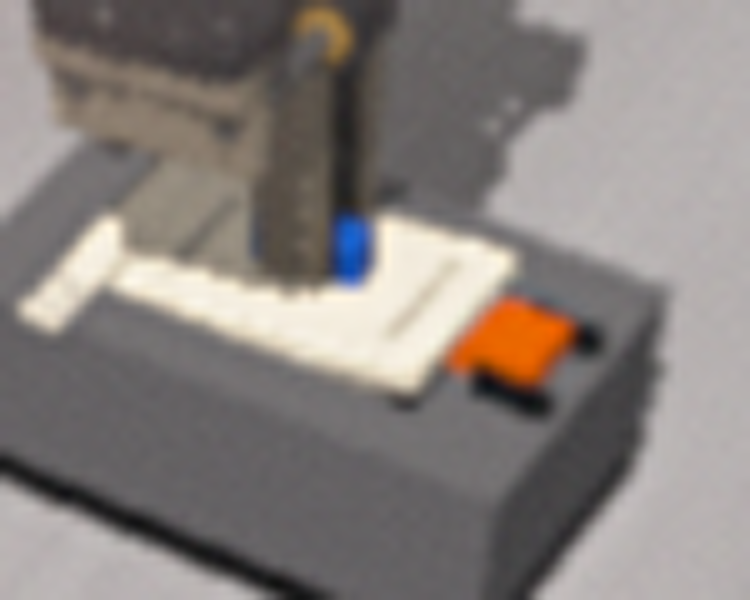

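View pics/w13c.png

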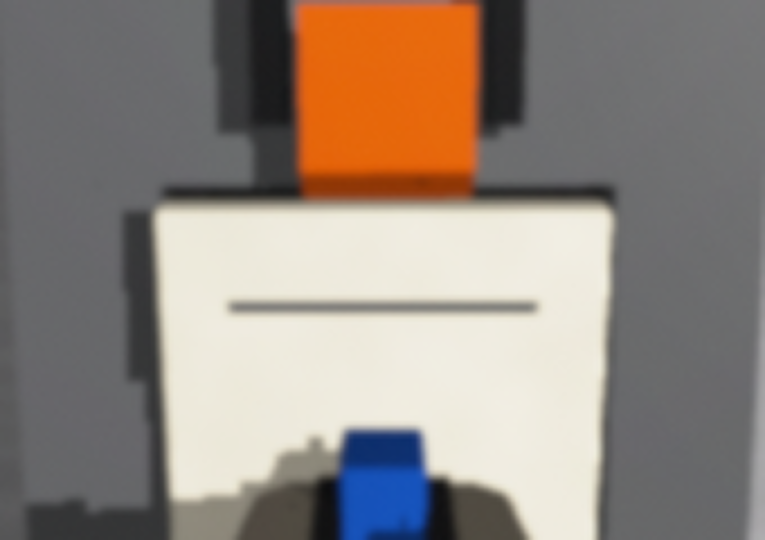

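Emit:
{"method": "send_rows", "body": {"slide": [[0.0027,0.0002,0.0002],[0.0027,0.0,0.0002],[0.001,0,0],[0,0,0],[0,0,0]], "rot": [[0,0,-0.0525],[0,0,-0.0525],[0,0,-0.015],[0,0,0],[0,0,0]], "jaw": [-1,-1,-1,-1,-1]}}

```text
clock: 21.6
eef_pos: [518.8, 234.6, 72.8]
tool_rot: [[-0.012, 1.0, -0.009], [-0.0, -0.009, -1.0], [-1.0, -0.012, 0.0]]
force: [-1.5, -1.2, 2.1]
finger_gap: 0.124
```

Run:
```python
from h import *
s=ctrl.read_state(); im=snap('wrist','w14');im2=snap('scene','s14');crop(im2,'s14',340,120,75,60,10);print(s['joints'].round(3),s['eef_pos'],s['tool_rot'].round(4).tolist(),s['clock'],s['force'],s['torque'])
crop(im,'w14c',235,125,170,120,4.5)
```

```text
[0.211 0.303 1.723 0.003 1.127 1.79 ] [518.81315356 234.62674466  72.83397448] [[-0.0123, 0.9999, -0.0093], [-0.0003, -0.0093, -1.0], [-0.9999, -0.0123, 0.0004]] 21.6 [-1.45666671 -1.21588367  2.0591775 ] [-0.25131172  0.22279875  0.01278009]
```

View pics/s14.png

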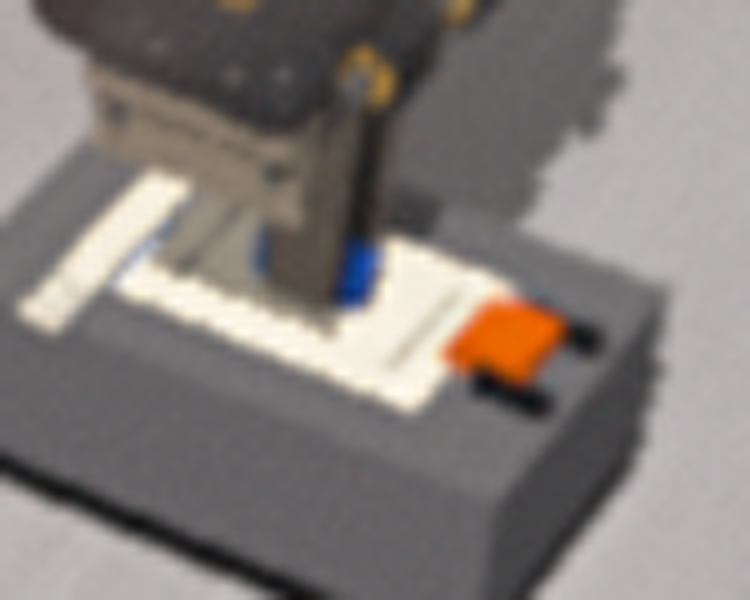

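View pics/w14c.png

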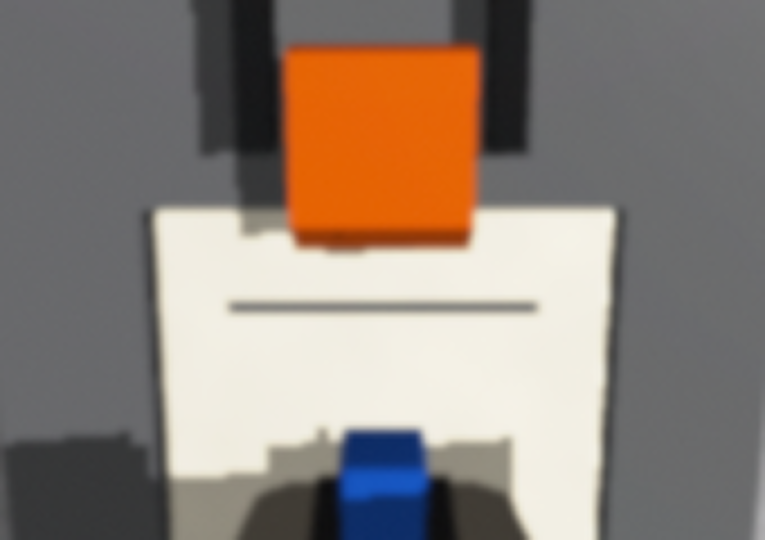

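Emit:
{"method": "send_rows", "body": {"slide": [[0,-0.001,0],[0,-0.0005,0],[0,0,0],[0,0,0],[0,0,0],[0,0,0],[0,0,0],[-0.01,0,0],[-0.03,0,0],[-0.04,0,0],[-0.04,0,0],[0,-0.02,0],[0,-0.04,0],[0,-0.03,0],[0,0,0],[0,0,0]], "rot": [[0,0,0.01],[0,0,0],[0,0,0],[0,0,0],[0,0,0],[0,0,0],[0,0,0],[0,0,0],[0,0,0],[0,0,0],[0,0,0],[0,0,0],[0,0,0],[0,0,0],[0,0,0],[0,0,0]], "jaw": [-1,-1,-1,-0.6,-0.4,-0.4,-0.4,-0.4,-0.4,-0.4,-0.4,-0.4,-0.4,-0.4,-0.4,-0.4]}}

```text
clock: 23.3
eef_pos: [427.7, 235.9, 193.8]
tool_rot: [[-0.003, 1.0, -0.009], [0.0, -0.009, -1.0], [-1.0, -0.003, -0.0]]
force: [0.2, -0.1, 0.2]
finger_gap: 0.298
```

Run:
```python
from h import *
s=ctrl.read_state(); im=snap('wrist','w15');im2=snap('scene','s15');crop(im2,'s15',340,120,75,60,10);print(s['joints'].round(3),s['eef_pos'],s['clock'],s['force'],s['finger_gap'])
crop(im,'w15c',230,20,190,200,3)
snap('top','t15')
```

```text
[ 2.550e-01 -5.000e-02  1.856e+00  1.000e-03  1.339e+00  1.835e+00] [427.6852639  235.86143956 193.81452834] 23.3 [ 0.24000957 -0.11934424  0.21557244] 0.2982509655736016
```

View pics/s15.png

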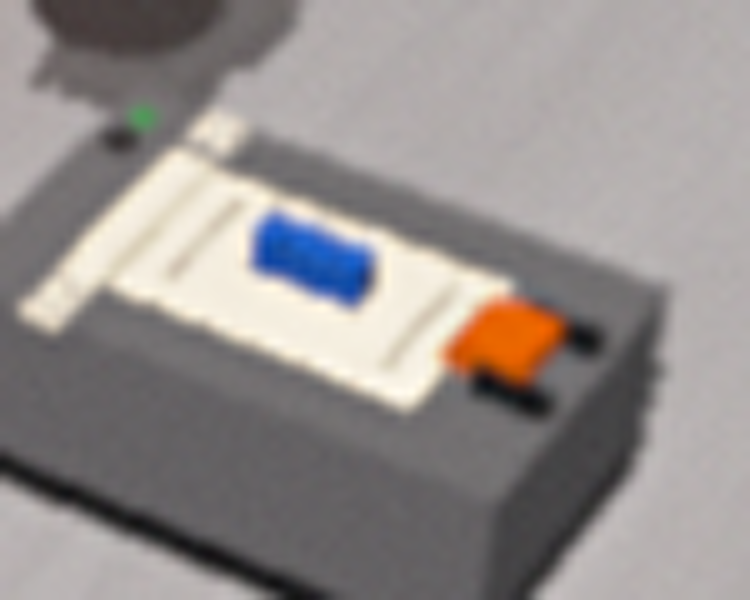

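View pics/w15c.png

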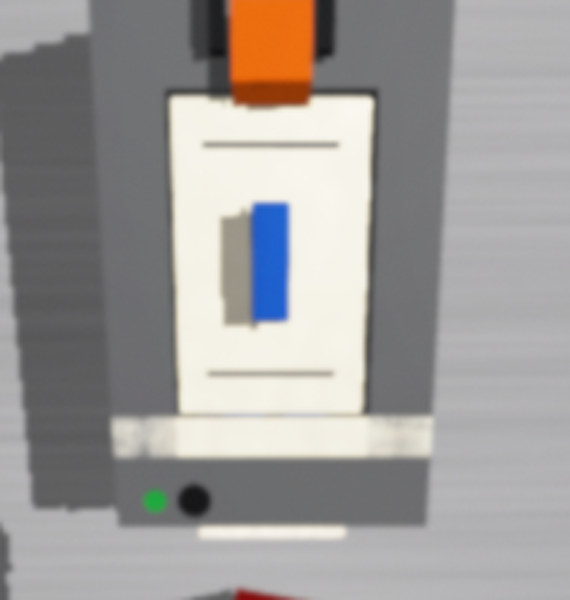

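View pics/t15.png

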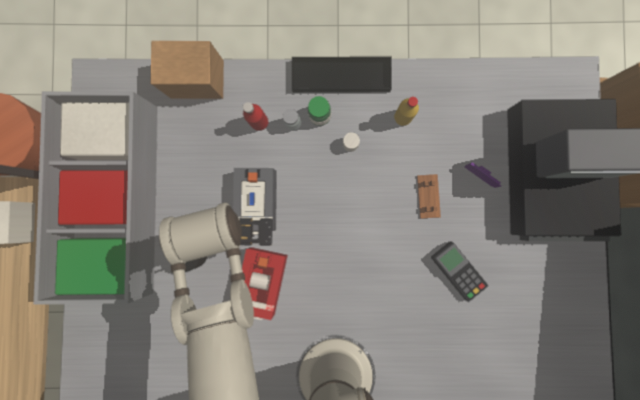

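```bash
ls pics | head -3
```

```text
c1.png
c2.png
s10.png
```

View pics/w15.png

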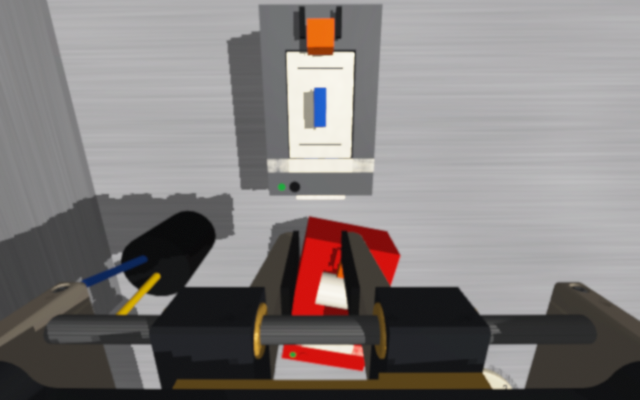

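```bash
python3 -c "
from bench import ctrl
print(ctrl.sign_off())"
```

```text
the job is handed in; nothing more can be done
None
```

The cover is back on the printer and latched. I handed the job in about 23 s into the 64 s limit.

- **What I did:** I lifted the cover out of the stand by its upper edge. I lowered it tilted at about 42° with its lower edge at the counter and let go, so it settled flat with the rib up. I then took it by the rib, hooked the lip under the bridge at about 15° and swung the rear down until the catch snapped over it. Before letting go I slid it 1.5 mm forward to centre it.
- **Last checks:** The last wrist and scene pictures show the plate flush in the bay, the lip hidden under the bridge and the orange catch over the rear edge. The gripper was clear with no load on it (about 0.3 N). In the top picture, everything else looks to be where it started. The forces I read after each move stayed under about 6 N.
- **Disagreement:** Two wrist-camera estimates of the printer's sideways position differed by about 2 mm. I aligned the cover to the printer within one picture instead, and it went in without binding.

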